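Dry-lay a laminated cabinet leg in the glue-up jig

TASK

Dry-lay the cabinet leg in the glue-up jig, ready for the clamps: the dark walnut layer flat on the bed, the pale maple on it, then the red-brown cherry, and the blue-taped caul on top, blue face up. Put the square ends of the leg layers towards the heel stop, and stack all four neatly, straight along the jig and about 5 mm clear of the heel stop and the side cleats. Leave the tray with the tape roll and the tape measure as it is.

Things in the scene. Friction and masses are not known exactly. Their poses are not given: they have to be found in the camera images.
- jig_heel (a point): Fixed plywood jig, 214 x 120 mm; grey bed 18 mm above bench. Point: on bed at foot of heel stop's inner face, on the layers' centre line. x along bed away from stop, y towards cleats, z up. Stop and cleats 42 mm above bed. Cleats' faces at y=30, at x=23-47 and 123-147 mm. Layer centres belong at x=85, y=0 (5 mm clear) and z = walnut 10, maple 26, cherry 42, caul 62 mm. Board x -24 to 190, y +-60
- walnut_mid (a point): Centre (half-way up) of the walnut leg layer: flat dark-brown wood, 160 mm long, 50 mm wide, 20 mm thick, one end square, the other half-round (radius 25 mm). x along its length, square end at x=-80, round tip at x=+80 mm; y across, z up. Starts flat on the bench. Loose, 0.05 to 0.13 kg
- maple_mid (a point): Centre (half-way up) of the maple leg layer: flat pale yellowish wood, 160 mm long, 50 mm wide, 12 mm thick, one end square, the other half-round (radius 25 mm). x along its length, square end at x=-80, round tip at x=+80 mm; y across, z up. Starts flat on the bench. Loose, 0.05 to 0.13 kg
- cherry_mid (a point): Centre (half-way up) of the cherry leg layer: flat red-brown wood, 160 mm long, 50 mm wide, 20 mm thick, one end square, the other half-round (radius 25 mm). x along its length, square end at x=-80, round tip at x=+80 mm; y across, z up. Starts flat on the bench. Loose, 0.05 to 0.13 kg
- caul_mid (a point): Centre (half-way up) of the caul: plain rectangular wood strip 160 mm long, 50 mm wide, 20 mm thick, its top face covered with bright blue tape (blue up at the start, flat on the bench). x along its length (either way round will do), y across, z up. Loose, 0.08 to 0.15 kg
- tape_roll: bystander in the tray: a roll of blue masking tape lying flat, a ring of 88 mm outer and 66 mm inner diameter, 36 mm high; origin at the centre of its underside
- tape_measure: bystander in the tray: a yellow tape measure, about 85 by 66 mm and 36 mm high; origin on its underside
- tray: bystander, not to be disturbed: a shallow wooden bench tray, 212 x 104 mm, walls 20 mm high, holding the tape roll and the tape measure; origin at the centre of its underside, x along its length
Things that resemble listed ones, but are neither listed nor needed, are in the scene too. Of the things that look like the part that bears caul_mid, the largest one is meant.

How it is judged:
At the end, for the whole second after the job is handed in: In the jig, from the bed up: walnut, maple, cherry, caul (blue up), each flat and at rest, height within 3 mm, centre within 8 mm along and across of the point 85 mm from the heel stop, straight within 7 degrees, square ends of the leg layers towards the heel stop; all released (x of walnut_mid in the frame of jig_heel between 0.077 and 0.093 m and y of walnut_mid in the frame of jig_heel between -0.008 and 0.008 m and z of walnut_mid in the frame of jig_heel between 0.007 and 0.013 m and angle between the x axis of each of walnut_mid, maple_mid, cherry_mid, caul_mid and the x axis of jig_heel, either way round below 0.12 rad and angle between each of walnut_mid, maple_mid, cherry_mid, caul_mid's own z axis and vertical below 0.06 rad and linear speed of each of walnut, maple, cherry, caul below 0.01 m/s and x of jig_heel in the frame of walnut_mid below -0.05 m and x of maple_mid in the frame of jig_heel between 0.077 and 0.093 m and y of maple_mid in the frame of jig_heel between -0.008 and 0.008 m and z of maple_mid in the frame of jig_heel between 0.023 and 0.029 m and x of jig_heel in the frame of maple_mid below -0.05 m and x of cherry_mid in the frame of jig_heel between 0.077 and 0.093 m and y of cherry_mid in the frame of jig_heel between -0.008 and 0.008 m and z of cherry_mid in the frame of jig_heel between 0.039 and 0.045 m and x of jig_heel in the frame of cherry_mid below -0.05 m and x of caul_mid in the frame of jig_heel between 0.077 and 0.093 m and y of caul_mid in the frame of jig_heel between -0.008 and 0.008 m and z of caul_mid in the frame of jig_heel between 0.059 and 0.065 m); the robot touches nothing.
It fails at once if the tray is moved by more than 25 mm (distance of tray from where it was at the start of the episode above 0.025 m).
It fails at once if the tape roll is moved by more than 25 mm (distance of tape_roll from where it was at the start of the episode above 0.025 m).
It fails at once if the tape measure is moved by more than 25 mm (distance of tape_measure from where it was at the start of the episode above 0.025 m).
It also fails if it takes over 106 s, if anything falls off the work surface, if the arm or the gripper's body presses on something with over 40 N, if the wrist force passes 120 N, or if a joint passes its speed limit or range.

ROBOT

A 7-joint arm with a two-finger parallel gripper is mounted at the origin on the work surface. World frame = base frame: x ahead of the robot, y to its left, z up, the work surface at z = 0. Lengths are in m, angles in rad, forces in N, time in s.
With the tool pointing down it reaches from about 0.4 to 0.75 m from the base axis. Payload 19.5 kg.
Tool frame: the origin (TCP) lies midway between the tips of the shut fingers; the grasp point (between the pads) lies 19 mm behind it; z points along the fingers, y is the line along which they close (so a half turn about z gives the same grasp; the last joint's range is limited). The gripper opens to 85 mm and grips with 20 to 120 N. Pads are 22 mm wide; open, the fingers measure 114 mm over their backs; the gripper's body (76 mm by 85 mm) begins 54 mm behind the grasp point. The pads swing forward as they close: fully open they stand 13 mm farther back than shut.
Start: joints at [1.229, 0.707, -0.028, 1.485, 0.022, 0.951, -0.075], TCP at [0.17, -0.549, 0.231] pointing down, gripper open.
Joint ranges: [-2.71, 2.71], [-0.32, 2.16], [-1.57, 1.52], [0, 2.45], [-1.46, 4.6], [0, 2.02], [-2.83, 2.83]. Speed limits (rad/s): [1.89, 1.89, 2.57, 2.57, 3.01, 3.01, 3.01].

INTERFACE

Orientations are given as [roll, pitch, yaw] about the fixed x, y, z axes, in that order (R = Rz(yaw) Ry(pitch) Rx(roll)).
In Python, from bench import observe, snapshot, job gives the robot as it stands.
- The arm moves only by the tool jog_arm, never from a script. Its argument "steps" is a list that holds one entry, the list of rows, each a list of 5 numbers: the finger opening in m, from 0 to 0.0854, then the shift along the tool's x, y, z in m, then the turn about the tool's z in rad. In form: [[[claw, tx, ty, tz, yaw], ...]]. A call has 1 to 10 rows; each row is the pose to reach, as a shift and turn from the pose commanded when the call began, along the tool's axes at that moment; what a row does not reach only later rows make up. A row lasts 1/8 s, in which the tool goes at most 62.5 mm and 10.7 degrees, less where a joint would pass 70% of its speed; a pose out of reach is approached as far as the arm can. A call with a gripper value outside its range is refused whole. The fingers move at their own pace and stop on an object; "squeeze" is the grip in N (left out, the last holds). Time passes only in rows, so rows that repeat a pose let the fingers close. It gives the time, the measured TCP pose, the force, the opening and the grip force at its end, in the units of the state.
- observe(): the state, without advancing time (a new reading comes with each control period).
- snapshot(name): name is "scene" or "top"; returns a dict with "image" (480x640x3 uint8, red, green, blue), "intrinsics" (3x3 intrinsics, pixels), "T" (4x4, takes a point from camera to world coordinates). Camera axes: x right, y up, looking along -z (the intrinsics and any distortion apply to the point x, -y, -z); pixel columns grow to the right and rows downward; lengths in m; the calibration is good to about 2 mm. A picture is of the moment at which its call begins. There is no depth.
- job.hand_in(): hands the job in; it is judged then, once.
The state is a dict: "clock": time; "q": joint angles; "qvel": joint speeds; "joint_torque": joint torques, N m; "tcp_pos": TCP position; "tcp_rot": TCP orientation; "force": force on the tool from outside, world axes, zero at the start; "wrist_torque": the same for the moment, N m; "gripper_width": finger opening in m; "gripper_force": force on a finger pad.
Only numpy, scipy, OpenCV 4.12 (cv2) and the standard library are available. Lean on these libraries where they do the work, as an engineer would, in place of code of your own. Each camera call takes 0.05 s, during which the arm holds its last target. There are 200 camera calls.

## Working session

There is one attempt and no reset: what is moved stays moved. The work goes in short steps, Python scripts to look and compute and a tool call to move; the robot and the scene stay as the last step left them, time stands still between calls to the robot, and variables do not carry over. Pictures are saved under pics/ and viewed, at most 17 in all, crops included, and the job is handed in when it is done.

Besides the shell and the picture viewer there is one more tool, called by a JSON object that holds its "method" and its "body". jog_arm: Moves the arm, as the interface text tells. Its arguments: {"type":"object","properties":{"steps":{"type":"array"},"squeeze":{"type":"number"}},"required":["steps"]}

```bash
mkdir -p pics; cat > h.py <<'E'
import numpy as np, cv2
from bench import observe, snapshot, job
def snap(n,f=None):
    s=snapshot(n)
    if f: cv2.imwrite('pics/'+f,s['image'][:,:,::-1])
    return s
def ray(s,u,v,z):
    K=np.array(s['intrinsics']);T=np.array(s['T'])
    d=np.linalg.inv(K)@[u,v,1]; d=T[:3,:3]@(d*[1,-1,-1]); o=T[:3,3]
    return o+d*(z-o[2])/d[2]
E
python3 - <<'E'
from h import *
for n in('top','scene'):
    s=snap(n,n+'0.png'); print(n,np.round(s['T'],3).tolist(),np.round(s['intrinsics'],1).tolist(), [k for k in s])
o=observe();print(o['tcp_pos'],o['tcp_rot'],o['clock'],o['force'])
E
```

```text
top [[0.021, 0.996, -0.09, 0.345], [-1.0, 0.021, -0.006, -0.015], [-0.004, 0.09, 0.996, 1.248], [0.0, 0.0, 0.0, 1.0]] [[516.8, 0.0, 319.9], [0.0, 516.8, 239.3], [0.0, 0.0, 1.0]] ['image', 'intrinsics', 'T']
scene [[0.507, -0.654, 0.562, 0.99], [0.862, 0.396, -0.316, -0.334], [-0.016, 0.645, 0.764, 0.756], [0.0, 0.0, 0.0, 1.0]] [[458.5, 0.0, 324.4], [0.0, 458.5, 247.9], [0.0, 0.0, 1.0]] ['image', 'intrinsics', 'T']
[ 0.16974368 -0.54912439  0.23088718] [-3.14060979e+00  6.71307128e-06  2.99806949e-01] 0.1 [0.00772336 0.22198745 0.4816631 ]
```

View pics/top0.png

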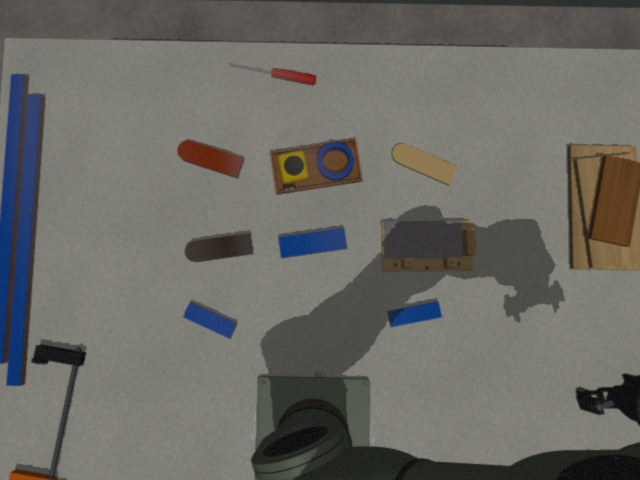

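View pics/scene0.png

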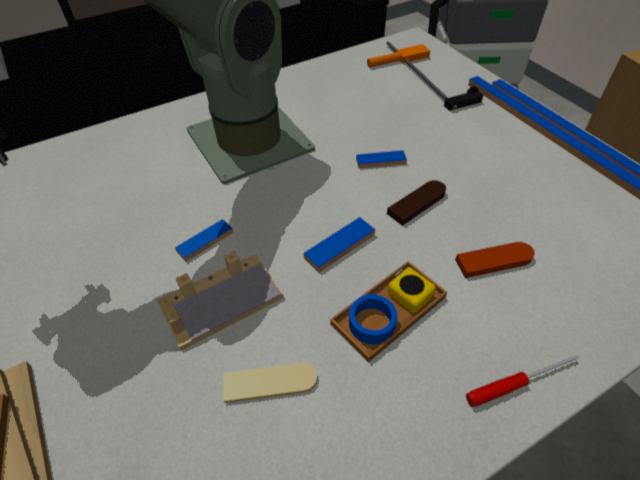

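Top picture: walnut (219,246), maple (424,163), cherry (211,158), jig (428,245) with its stop on the right at (468,240) and cleats along the lower edge, tray (317,166).

Things that could be taken for the caul: large blue (313,242), small blues (210,319) and (414,313), and the long blue rails at (20,230). By the description the 160x50 one at (313,242) is meant. I'll check it in an enlarged crop.

```bash
python3 - <<'E'
from h import *
s=snap('top'); im=s['image']
c=im[135:275,175:485]; c=cv2.resize(c,None,fx=2.58,fy=2.58,interpolation=cv2.INTER_CUBIC)
c=np.clip(c.astype(float)*1.4,0,255).astype('uint8')
cv2.imwrite('pics/crop1.png',c[:,:,::-1])
hsv=cv2.cvtColor(im,cv2.COLOR_RGB2HSV)
for n,(u,v),zt,lo,hi in [('walnut',(219,246),.02,(0,20,0),(30,255,110)),('maple',(424,163),.012,(10,60,120),(35,255,255)),('cherry',(211,158),.02,(0,120,50),(15,255,255)),('caul',(313,242),.02,(100,120,50),(130,255,255)),('b1',(210,319),.02,(100,120,50),(130,255,255)),('b2',(414,313),.02,(100,120,50),(130,255,255))]:
    m=cv2.inRange(hsv,lo,hi); r=np.zeros_like(m); r[v-28:v+28,u-45:u+45]=m[v-28:v+28,u-45:u+45]
    cs,_=cv2.findContours(r,cv2.RETR_EXTERNAL,cv2.CHAIN_APPROX_NONE); k=max(cs,key=cv2.contourArea)[:,0,:]
    P=np.array([ray(s,a,b,zt)[:2]*1000 for a,b in k],dtype=np.float32)
    (cx,cy),sz,_=R=cv2.minAreaRect(P); b=cv2.boxPoints(R)
    e=b[1]-b[0] if np.linalg.norm(b[1]-b[0])>np.linalg.norm(b[2]-b[1]) else b[2]-b[1]
    e/=np.linalg.norm(e)
    # sign: square end has more extremes -> centroid of filled area lies toward square end
    M=cv2.moments(P.reshape(-1,1,2)); g=np.array([M['m10'],M['m01']])/M['m00']-[cx,cy]
    print(n,np.round([cx,cy]),np.round(sz),'dir',np.round(e,3),np.degrees(np.arctan2(e[1],e[0])).round(1),'centroid off',np.round(g@e,1), im[v,u])
E
```

```text
walnut [434. 235.] [ 60. 164.] dir [ 0.163 -0.987] -80.6 centroid off 1.7 [49 39 35]
maple [ 651. -255.] [160.  50.] dir [0.388 0.922] 67.2 centroid off -2.6 [144 120  82]
cherry [650. 266.] [158.  51.] dir [0.281 0.96 ] 73.7 centroid off -1.5 [100  36  10]
caul [449.  10.] [ 50. 158.] dir [ 0.163 -0.987] -80.6 centroid off -0.6 [ 23  60 119]
b1 [260. 248.] [121.  37.] dir [0.393 0.919] 66.9 centroid off 0.1 [ 35  62 120]
b2 [ 285. -234.] [ 38. 121.] dir [ 0.209 -0.978] -77.9 centroid off 0.3 [ 28  62 124]
```

View pics/crop1.png

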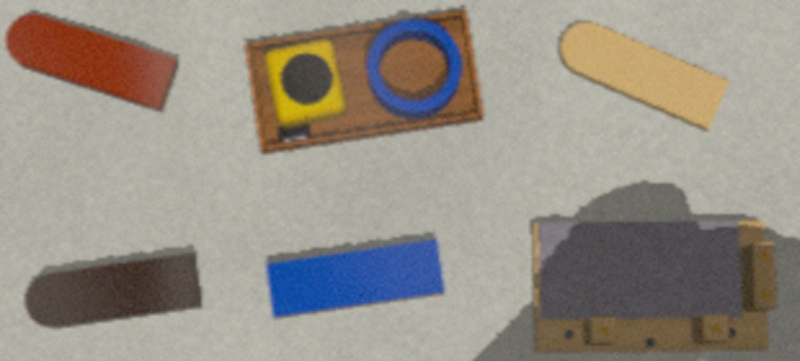

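The crop confirms the choice: the blue part at crop (355,277) is 158x50 mm, and the other two blues are 121x38 mm. All layers have their round ends to the left (+y). The jig's stop is at crop (760,275), so the jig's x axis is about +y in world and tool yaw near 90° suits everything. I'm moving towards the walnut.

{"method": "jog_arm", "body": {"steps": [[[0.0854, 0.371, -0.251, 0, -1.271], [0.0854, 0.371, -0.251, 0, -1.271], [0.0854, 0.371, -0.251, 0, -1.271], [0.0854, 0.371, -0.251, 0, -1.271], [0.0854, 0.371, -0.251, 0, -1.271], [0.0854, 0.371, -0.251, 0, -1.271], [0.0854, 0.371, -0.251, 0, -1.271], [0.0854, 0.371, -0.251, 0, -1.271], [0.0854, 0.371, -0.251, 0, -1.271]]], "squeeze": 40}}

```text
clock: 1.27
tcp_pos: [0.4501, -0.1999, 0.2311]
tcp_rot: [-3.141, 0.0, 1.571]
force: [-1.1, -0.6, -0.2]
gripper_width: 0.0853
gripper_force: 0.0
```

{"method": "jog_arm", "body": {"steps": [[[0.0854, 0.434, -0.021, 0.11, -0.164], [0.0854, 0.434, -0.021, 0.11, -0.164], [0.0854, 0.434, -0.021, 0.11, -0.164], [0.0854, 0.434, -0.021, 0.11, -0.164], [0.0854, 0.434, -0.021, 0.11, -0.164], [0.0854, 0.434, -0.021, 0.11, -0.164], [0.0854, 0.434, -0.021, 0.11, -0.164], [0.0854, 0.434, -0.021, 0.11, -0.164], [0.0854, 0.434, -0.021, 0.11, -0.164], [0.0854, 0.434, -0.021, 0.11, -0.164]]]}}

```text
clock: 2.52
tcp_pos: [0.4299, 0.232, 0.1217]
tcp_rot: [3.141, 0.001, 1.732]
force: [-0.2, -0.5, -0.1]
gripper_width: 0.0855
gripper_force: 0.0
```

```bash
python3 - <<'E'
from h import *
s=snap('top'); im=s['image']; 
def crop(x0,x1,y0,y1,f): 
    c=cv2.resize(im[y0:y1,x0:x1],None,fx=f,fy=f,interpolation=cv2.INTER_CUBIC)
    return np.clip(c.astype(float)*1.5,0,255).astype('uint8')[:,:,::-1]
cv2.imwrite('pics/jig.png',crop(372,482,210,280,7))
s2=snap('scene'); im=s2['image']; cv2.imwrite('pics/wal.png',crop(340,480,150,250,5))
o=observe(); print(o['tcp_pos'],o['tcp_rot'],o['clock'],o['q'],o['gripper_width'])
E
```

```text
[0.42973798 0.23252708 0.12169605] [3.14117706e+00 2.57567007e-04 1.73229454e+00] 2.625 [-0.45567886  0.7618242  -0.18944804  1.91871697  0.28272234  0.48633823
 -0.68339669] 0.08540894870022366
```

View pics/jig.png

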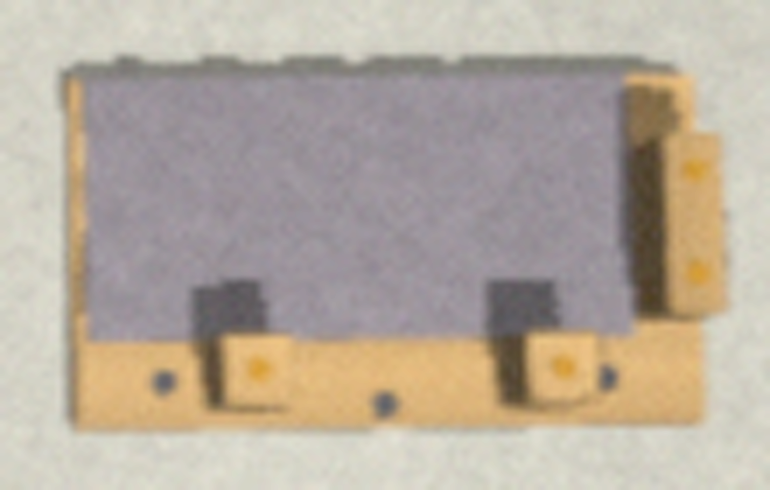

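View pics/wal.png

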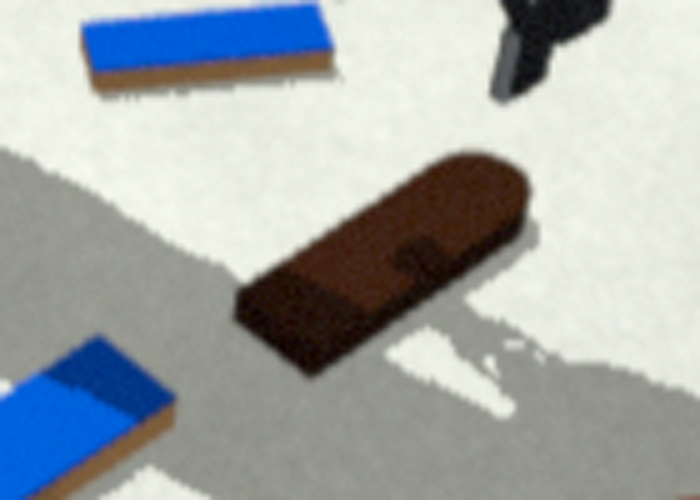

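Jig crop (7x, origin 372,210): board edges run left (70–76), right (692–704), top 73 and bottom 426. The cleats' inner top edges are at row 333 (columns 222–290 and 528–598), and the stop's inner top edge runs (664,132) to (670,312). Walnut crop (5x, origin 340,150): top-face square-end corners at (237,290) and (312,350).

```bash
python3 - <<'E'
from h import *
s=snap('top'); s2=snap('scene')
def p(n,c,r,z,S=s,o=(372,210),f=7): 
    w=ray(S,o[0]+(c+.5)/f-.5,o[1]+(r+.5)/f-.5,z)[:2]*1000; print(n,np.round(w,1)); return w
for n,c,r in [('TL',71,73),('BL',79,427),('TR',692,73),('BR',704,424)]: p(n,c,r,.018)
for n,c,r in [('bedTL',85,75),('bedTR',622,75),('bedBL',90,338),('bedBR',632,320)]: p(n,c,r,.018)
for n,c,r in [('cl147',222,333),('cl123',290,333),('cl47',528,333),('cl23',598,333),('st-',664,132),('st+',670,312)]: p(n,c,r,.06)
a=p('w1',237,290,.02,s2,(340,150),5); b=p('w2',312,350,.02,s2,(340,150),5); p('wl',410,172,.02,s2,(340,150),5)
m=(a+b)/2; print(np.linalg.norm(a-b), m+80*np.array([-.163,.987]))
E
```

```text
TL [ 505.9 -155. ]
BL [ 384.9 -159. ]
TR [ 510.3 -367.3]
BR [ 390.5 -370.8]
bedTL [ 505.3 -159.7]
bedTR [ 509.2 -343.3]
bedBL [ 415.2 -162.4]
bedBR [ 425.3 -346.5]
cl147 [ 415.4 -200.7]
cl123 [ 415.9 -223. ]
cl47 [ 417.5 -301.1]
cl23 [ 418. -324.]
st- [ 484.9 -345.9]
st+ [ 425.4 -347.6]
w1 [419.3 152.1]
w2 [467.  158.5]
wl [397.2 267.8]
48.19676421137298 [430.10288375 234.22344418]
```

{"method": "jog_arm", "body": {"steps": [[[0.0854, 0, 0.0015, 0.06, 0], [0.0854, 0, 0.0015, 0.1, 0], [0.0854, 0, 0.0015, 0.119, 0], [0.0854, 0, 0.0015, 0.119, 0], [0.03, 0, 0.0015, 0.119, 0], [0.03, 0, 0.0015, 0.119, 0], [0.03, 0, 0.0015, 0.119, 0], [0.03, 0, 0.0015, 0.119, 0], [0.03, 0, 0.0015, 0.119, 0]]], "squeeze": 40}}

```text
clock: 3.85
tcp_pos: [0.4311, 0.2344, 0.0034]
tcp_rot: [3.14, -0.001, 1.735]
force: [-0.6, -1.2, 12.2]
gripper_width: 0.0488
gripper_force: 39.9
```

{"method": "jog_arm", "body": {"steps": [[[0.03, 0, 0, -0.04, 0], [0.03, 0, 0, -0.1, 0], [0.03, -0.492, -0.065, -0.1, 0.142], [0.03, -0.492, -0.065, -0.1, 0.142], [0.03, -0.492, -0.065, -0.1, 0.142], [0.03, -0.492, -0.065, -0.1, 0.142], [0.03, -0.492, -0.065, -0.1, 0.142], [0.03, -0.492, -0.065, -0.1, 0.142], [0.03, -0.492, -0.065, -0.1, 0.142], [0.03, -0.492, -0.065, -0.1, 0.142]]]}}

```text
clock: 5.1
tcp_pos: [0.4465, -0.2643, 0.103]
tcp_rot: [3.141, 0.001, 1.592]
force: [0.9, 0.9, -0.7]
gripper_width: 0.0487
gripper_force: 43.7
```

{"method": "jog_arm", "body": {"steps": [[[0.03, 0, 0, 0, 0], [0.03, 0, 0, 0, 0], [0.03, 0, 0, 0, 0]]]}}

```text
clock: 5.48
tcp_pos: [0.4471, -0.2606, 0.1026]
tcp_rot: [3.141, -0.0, 1.595]
force: [0.2, -0.6, -1.3]
gripper_width: 0.0487
gripper_force: 43.7
```

```bash
cat >> h.py <<'E'
def crops(f,parts):
    L=[]
    for n,x0,y0,w,h,k in parts:
        im=snapshot(n)['image'][y0:y0+h,x0:x0+w]
        L.append(cv2.resize(np.clip(im*1.5,0,255).astype('uint8')[:,:,::-1],None,fx=k,fy=k,interpolation=cv2.INTER_CUBIC))
    W=max(i.shape[1] for i in L)
    cv2.imwrite('pics/'+f,np.vstack([cv2.copyMakeBorder(i,0,0,0,W-i.shape[1],cv2.BORDER_CONSTANT) for i in L]))
E
python3 - <<'E'
from h import *
crops('w2.png',[('scene',130,160,200,200,3)])
o=observe(); print(o['tcp_pos'],o['tcp_rot'],o['clock'],o['q'],o['force'],o['gripper_width'])
E
```

```text
[ 0.44712707 -0.26071767  0.10255108] [ 3.14151541e+00 -9.86944836e-05  1.59457151e+00] 5.525 [ 6.59922891e-01  8.37262087e-01 -3.59287691e-01  1.82855883e+00
  5.06920456e-01  5.67741461e-01 -5.31232156e-04] [-0.01263229 -0.22881317 -0.98163877] 0.04871827277163469
```

View pics/w2.png

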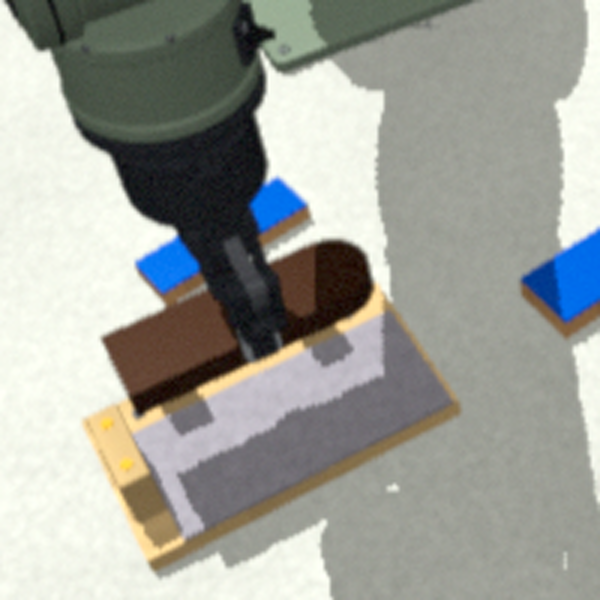

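Walnut is held level across the jig: square end at (120,380) towards the stop, fingertip at (262,358). Lowering and releasing it.

{"method": "jog_arm", "body": {"steps": [[[0.03, -0.001, 0, 0.05, 0], [0.03, -0.001, 0, 0.072, 0], [0.03, -0.001, 0, 0.08, 0], [0.03, -0.001, 0, 0.08, 0], [0.03, -0.001, 0, 0.08, 0]]]}}

```text
clock: 6.15
tcp_pos: [0.4473, -0.2627, 0.023]
tcp_rot: [3.141, 0.0, 1.593]
force: [-0.1, 0.1, -0.7]
gripper_width: 0.0486
gripper_force: 43.9
```

{"method": "jog_arm", "body": {"steps": [[[0.06, 0, 0, 0, 0], [0.07, 0, 0, 0, 0], [0.075, 0, 0, 0, 0], [0.075, 0, 0, -0.05, 0], [0.0854, 0, 0, -0.11, 0], [0.0854, 0.0, 0.05, -0.13, 0], [0.0854, 0.0, 0.1, -0.13, 0]]]}}

```text
clock: 7.02
tcp_pos: [0.5485, -0.2611, 0.1547]
tcp_rot: [3.139, 0.001, 1.592]
force: [0.1, 0.1, -0.9]
gripper_width: 0.0853
gripper_force: 0.0
```

{"method": "jog_arm", "body": {"steps": [[[0.0854, 0.005, 0.103, 0.03, 0.42], [0.0854, 0.005, 0.103, 0.06, 0.42], [0.0854, 0.005, 0.103, 0.1, 0.42], [0.0854, 0.005, 0.103, 0.1, 0.42], [0.0854, 0.005, 0.103, 0.13, 0.42], [0.0854, 0.005, 0.103, 0.146, 0.42], [0.0854, 0.005, 0.103, 0.146, 0.42], [0.0854, 0.005, 0.103, 0.146, 0.42]]]}}

```text
clock: 8.02
tcp_pos: [0.6502, -0.2536, 0.0078]
tcp_rot: [3.14, -0.0, 1.173]
force: [0.2, 0.1, 0.2]
gripper_width: 0.0857
gripper_force: 0.0
```

{"method": "jog_arm", "body": {"steps": [[[0.03, 0, 0, 0, 0], [0.03, 0, 0, 0, 0], [0.03, 0, 0, 0, 0], [0.03, 0, 0, 0, 0], [0.03, 0, 0, 0, 0]]]}}

```text
clock: 8.65
tcp_pos: [0.6499, -0.2534, 0.0072]
tcp_rot: [3.141, -0.0, 1.173]
force: [-2.5, 1.6, 10.4]
gripper_width: 0.0479
gripper_force: 39.5
```

```bash
python3 - <<'E'
from h import *
crops('m1.png',[('scene',140,220,200,200,3)])
o=observe(); print(o['tcp_pos'],o['tcp_rot'],o['clock'],o['force'],o['gripper_width'],o['gripper_force'])
E
```

```text
[ 0.6499193  -0.25336089  0.00722115] [3.14094416e+00 1.53343936e-05 1.17273736e+00] 8.7 [-3.59376466  1.32195198 10.67081347] 0.04733949077995007 39.47986543178558
```

View pics/m1.png

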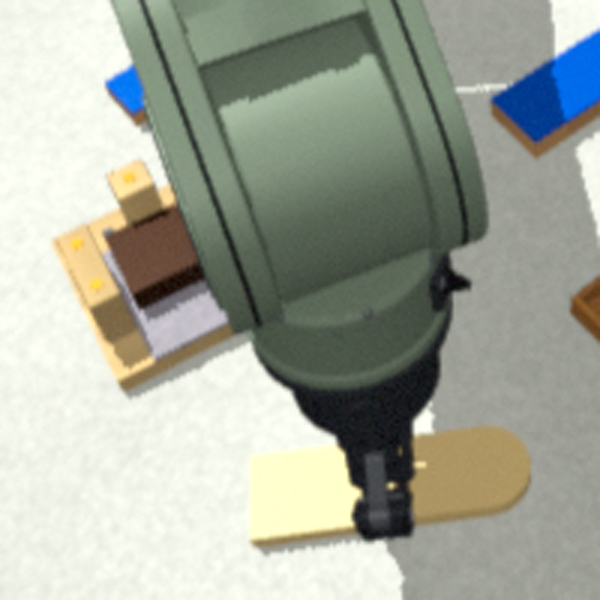

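The picture shows the walnut sitting in the jig at (150,260) and the fingers on the maple, but probably only on its top edge: the opening is creeping below 48 mm. I'll reopen, go lower and regrip.

{"method": "jog_arm", "body": {"steps": [[[0.075, 0, 0, 0, 0], [0.075, 0, 0, 0, 0], [0.065, 0, 0, 0.0065, 0], [0.065, 0, 0, 0.0065, 0], [0.03, 0, 0, 0.0065, 0], [0.03, 0, 0, 0.0065, 0], [0.03, 0, 0, 0.0065, 0], [0.03, 0, 0, 0.0065, 0]]]}}

```text
clock: 9.7
tcp_pos: [0.6497, -0.2533, -0.0001]
tcp_rot: [3.141, -0.0, 1.173]
force: [-0.2, 1.0, 2.4]
gripper_width: 0.0489
gripper_force: 41.8
```

{"method": "jog_arm", "body": {"steps": [[[0.03, 0, 0, -0.01, 0], [0.03, 0, 0, -0.03, 0], [0.03, 0, 0, -0.03, 0]]]}}

```text
clock: 10.07
tcp_pos: [0.6507, -0.2537, 0.0323]
tcp_rot: [3.138, -0.0, 1.173]
force: [-0.2, 0.8, -1.1]
gripper_width: 0.0487
gripper_force: 41.5
```

```bash
python3 - <<'E'
from h import *
crops('m2.png',[('scene',200,320,140,100,5)])
o=observe(); print(o['tcp_pos'],o['tcp_rot'],o['clock'],o['force'],o['gripper_width'],o['gripper_force'])
E
```

```text
[ 0.65015081 -0.2534619   0.03110934] [ 3.13997799e+00 -1.37482661e-04  1.17268771e+00] 10.125 [ 0.09175849  0.6665857  -1.25802949] 0.04916185576940913 41.52841329574585
```

View pics/m2.png

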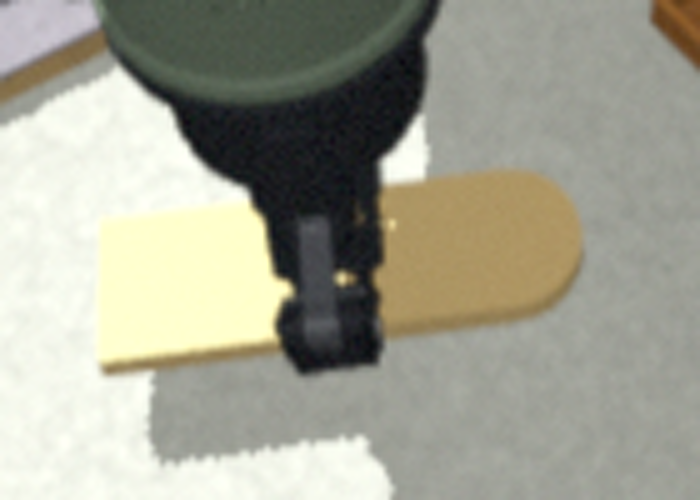

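Maple is held level at (340,270), square end on the left. Carrying it over the jig.

{"method": "jog_arm", "body": {"steps": [[[0.03, 0, 0, -0.06, 0], [0.03, -0.02, -0.045, -0.09, -0.1], [0.03, -0.085, -0.184, -0.09, -0.42], [0.03, -0.085, -0.184, -0.09, -0.42], [0.03, -0.085, -0.184, -0.09, -0.42], [0.03, -0.085, -0.184, -0.09, -0.42], [0.03, -0.085, -0.184, -0.09, -0.42], [0.03, -0.085, -0.184, -0.06, -0.42], [0.03, -0.085, -0.184, -0.05, -0.42], [0.03, -0.085, -0.184, -0.05, -0.42]]]}}

```text
clock: 11.38
tcp_pos: [0.4474, -0.2599, 0.0795]
tcp_rot: [-3.141, -0.001, 1.593]
force: [0.5, 0.5, -1.2]
gripper_width: 0.0487
gripper_force: 42.3
```

```bash
python3 - <<'E'
from h import *
crops('m3.png',[('scene',130,190,180,180,3)])
o=observe(); print(o['tcp_pos'],o['tcp_rot'],o['clock'],o['force'],o['gripper_width'],o['gripper_force'])
E
```

```text
[ 0.44752395 -0.26011955  0.08007765] [ 3.14153308e+00 -1.39231812e-04  1.59324066e+00] 11.425 [ 0.61588549 -0.21439983 -0.59189365] 0.04857280915914742 42.25316047668457
```

View pics/m3.png

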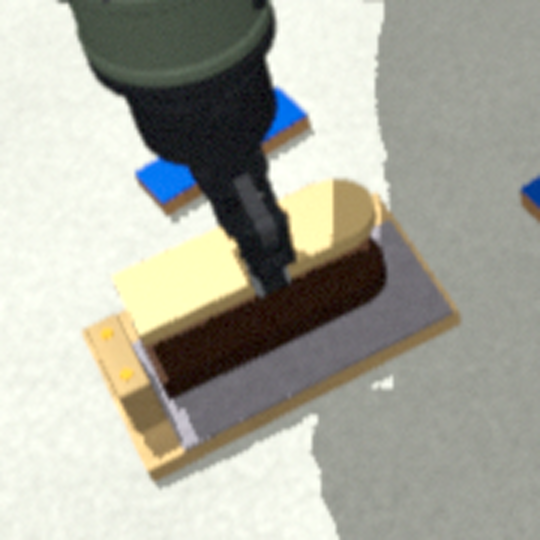

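Maple is held directly above the walnut, both straight and with square ends to the stop (130,390). Lowering and releasing.

{"method": "jog_arm", "body": {"steps": [[[0.03, -0.0005, 0, 0.03, 0], [0.03, -0.0005, 0, 0.04, 0], [0.03, -0.0005, 0, 0.0415, 0], [0.03, -0.0005, 0, 0.0415, 0], [0.03, -0.0005, 0, 0.0415, 0]]]}}

```text
clock: 12.05
tcp_pos: [0.4474, -0.261, 0.039]
tcp_rot: [3.141, 0.0, 1.593]
force: [0.6, 0.3, -0.3]
gripper_width: 0.0486
gripper_force: 42.3
```

{"method": "jog_arm", "body": {"steps": [[[0.055, 0, 0, 0, 0], [0.065, 0, 0, 0, 0], [0.075, 0, 0, 0, 0], [0.075, 0, 0, -0.04, 0], [0.08, 0, 0, -0.1, 0], [0.0854, 0.05, 0.03, -0.13, 0], [0.0854, 0.1, 0.06, -0.13, 0]]]}}

```text
clock: 12.92
tcp_pos: [0.5061, -0.1591, 0.1704]
tcp_rot: [3.138, 0.001, 1.59]
force: [1.2, -0.2, -0.3]
gripper_width: 0.0853
gripper_force: 0.0
```

{"method": "jog_arm", "body": {"steps": [[[0.0854, 0.422, 0.154, 0.03, 0.307], [0.0854, 0.422, 0.154, 0.03, 0.307], [0.0854, 0.422, 0.154, 0.03, 0.307], [0.0854, 0.422, 0.154, 0.03, 0.307], [0.0854, 0.422, 0.154, 0.03, 0.307], [0.0854, 0.422, 0.154, 0.03, 0.307], [0.0854, 0.422, 0.154, 0.03, 0.307], [0.0854, 0.422, 0.154, 0.06, 0.307], [0.0854, 0.422, 0.154, 0.11, 0.307], [0.0854, 0.422, 0.154, 0.11, 0.307]]]}}

```text
clock: 14.18
tcp_pos: [0.6478, 0.2651, 0.0553]
tcp_rot: [-3.137, 0.004, 1.286]
force: [0.4, -0.3, 1.4]
gripper_width: 0.0853
gripper_force: 0.0
```

```bash
python3 - <<'E'
from h import *
crops('c1.png',[('top',372,205,110,65,7)])
s=snapshot('scene');cv2.imwrite('pics/c2.png',cv2.resize(s['image'][200:300,430:560,::-1],None,fx=6,fy=6,interpolation=cv2.INTER_CUBIC))
o=observe(); print(o['tcp_pos'],o['tcp_rot'],o['clock'],o['force'],o['gripper_width'],o['gripper_force'])
E
```

```text
[0.65014015 0.26580867 0.0599032 ] [ 3.14081625e+00 -8.81018514e-04  1.28539290e+00] 14.275 [-0.36863726  0.49858224  0.54057285] 0.08537016836103731 0.0
```

View pics/c1.png

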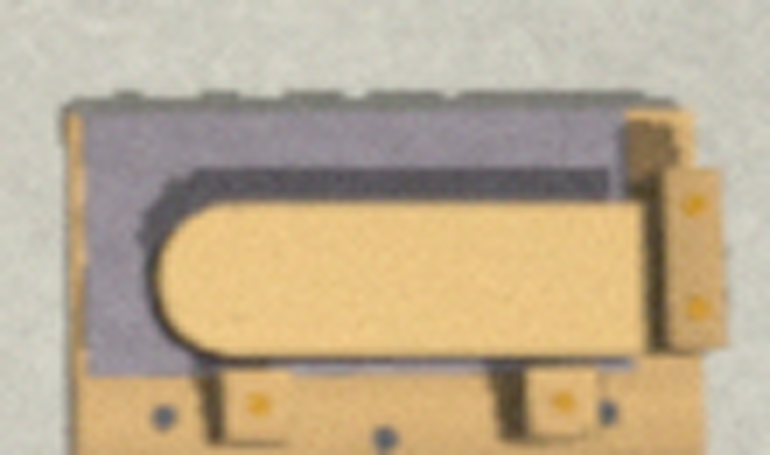

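View pics/c2.png

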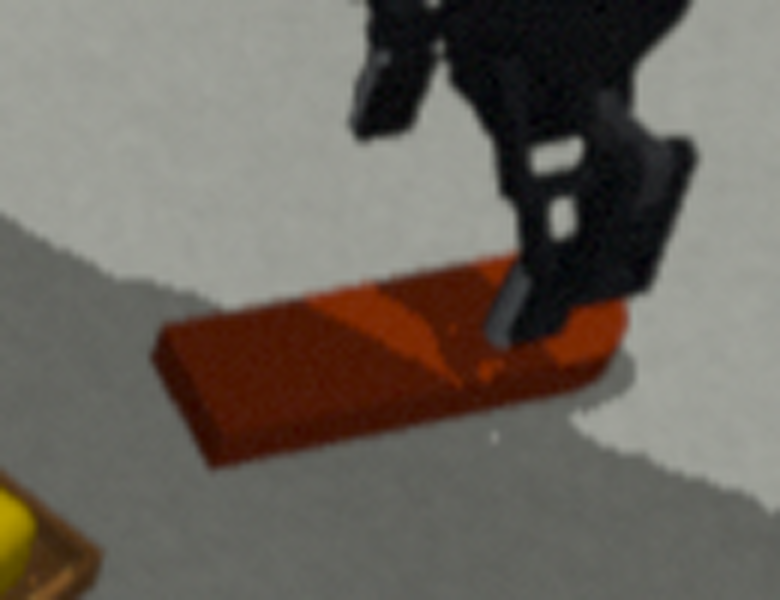

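Top crop: the maple sits neatly on the stack, spanning columns 157–645 and rows 203–355, parallel to the jig. Scene crop: the cherry's top-face square end is at (160,328)–(213,437). One script works out both.

```bash
python3 - <<'E'
from h import *
s=snap('top'); s2=snap('scene')
def p(n,c,r,z,S=s,o=(372,205),f=7): 
    w=ray(S,o[0]+(c+.5)/f-.5,o[1]+(r+.5)/f-.5,z)[:2]*1000; print(n,np.round(w,1)); return w
p('maple c',401,279,.05);p('sq',645,279,.05);p('tip',157,279,.05)
a=p('c1',160,328,.02,s2,(430,200),6); b=p('c2',213,437,.02,s2,(430,200),6)
print(np.linalg.norm(a-b),(a+b)/2+80*np.array([.281,.96]))
E
```

```text
maple c [ 446.8 -261.4]
sq [ 448.5 -342.3]
tip [ 445.1 -180.5]
c1 [604.6 194.6]
c2 [649.7 178.4]
47.89989528126184 [649.59935258 263.32270591]
```

{"method": "jog_arm", "body": {"steps": [[[0.0854, -0.001, 0, 0.04, 0], [0.0854, -0.001, 0, 0.0555, 0], [0.0854, -0.001, 0, 0.0555, 0], [0.0854, -0.001, 0, 0.0555, 0], [0.03, -0.001, 0, 0.0555, 0], [0.03, -0.001, 0, 0.0555, 0], [0.03, -0.001, 0, 0.0555, 0], [0.03, -0.001, 0, 0.0555, 0], [0.03, -0.001, 0, 0.0555, 0]]]}}

```text
clock: 15.5
tcp_pos: [0.6496, 0.265, 0.0036]
tcp_rot: [3.141, -0.001, 1.286]
force: [-1.3, -0.8, 6.3]
gripper_width: 0.0492
gripper_force: 41.8
```

{"method": "jog_arm", "body": {"steps": [[[0.03, 0, 0, -0.04, 0], [0.03, 0, 0, -0.1, 0], [0.03, 0, 0, -0.15, 0], [0.03, 0, 0, -0.15, 0]]]}}

```text
clock: 16.0
tcp_pos: [0.6507, 0.2655, 0.157]
tcp_rot: [3.137, -0.004, 1.286]
force: [0.6, 0.3, -2.1]
gripper_width: 0.049
gripper_force: 42.4
```

{"method": "jog_arm", "body": {"steps": [[[0.03, -0.562, -0.047, 0, -0.307], [0.03, -0.562, -0.047, 0, -0.307], [0.03, -0.562, -0.047, 0, -0.307], [0.03, -0.562, -0.047, 0, -0.307], [0.03, -0.562, -0.047, 0, -0.307], [0.03, -0.562, -0.047, 0, -0.307], [0.03, -0.562, -0.047, 0, -0.307], [0.03, -0.562, -0.047, 0, -0.307], [0.03, -0.562, -0.047, 0, -0.307], [0.03, -0.562, -0.047, 0, -0.307]]]}}

```text
clock: 17.25
tcp_pos: [0.4435, -0.2655, 0.1519]
tcp_rot: [-3.139, 0.001, 1.586]
force: [0.4, 0.9, -0.4]
gripper_width: 0.0489
gripper_force: 42.4
```

{"method": "jog_arm", "body": {"steps": [[[0.03, 0, 0, 0, 0], [0.03, 0, 0, 0.03, 0], [0.03, 0, 0, 0.05, 0], [0.03, 0, 0, 0.05, 0], [0.03, 0, 0, 0.05, 0]]]}}

```text
clock: 17.88
tcp_pos: [0.4468, -0.2606, 0.1035]
tcp_rot: [3.141, -0.0, 1.594]
force: [0.9, -0.0, -1.4]
gripper_width: 0.0491
gripper_force: 42.3
```

```bash
python3 - <<'E'
from h import *
crops('c3.png',[('scene',130,190,180,180,3)])
o=observe(); print(o['tcp_pos'],o['tcp_rot'],o['clock'],o['force'],o['gripper_width'],o['gripper_force'])
E
```

```text
[ 0.44673425 -0.26086881  0.10356809] [3.14073056e+00 1.69944770e-04 1.59356411e+00] 17.925 [ 0.0574184   0.20002151 -1.50471382] 0.048646126086827404 42.29316473007202
```

View pics/c3.png

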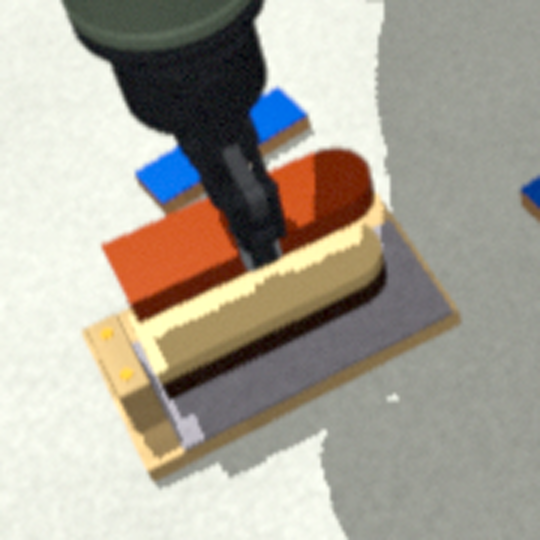

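Cherry is held level above the maple, square end at (120,285) towards the stop. Lowering and releasing.

{"method": "jog_arm", "body": {"steps": [[[0.03, -0.0005, 0, 0.035, 0], [0.03, -0.0005, 0, 0.047, 0], [0.03, -0.0005, 0, 0.0495, 0], [0.03, -0.0005, 0, 0.0495, 0], [0.03, -0.0005, 0, 0.0495, 0]]]}}

```text
clock: 18.55
tcp_pos: [0.4465, -0.262, 0.054]
tcp_rot: [3.141, 0.0, 1.593]
force: [-0.1, -0.1, -0.7]
gripper_width: 0.049
gripper_force: 42.4
```

{"method": "jog_arm", "body": {"steps": [[[0.055, 0, 0, 0, 0], [0.065, 0, 0, 0, 0], [0.075, 0, 0, 0, 0], [0.075, 0, 0, -0.04, 0], [0.08, 0, 0, -0.09, 0], [0.0854, 0.05, 0, -0.1, 0], [0.0854, 0.1, 0, -0.1, 0]]]}}

```text
clock: 19.42
tcp_pos: [0.4441, -0.1609, 0.1542]
tcp_rot: [3.14, 0.0, 1.591]
force: [1.4, 1.0, -0.6]
gripper_width: 0.0854
gripper_force: 0.0
```

{"method": "jog_arm", "body": {"steps": [[[0.0854, 0.171, 0.008, 0, -0.142], [0.0854, 0.171, 0.008, 0, -0.142], [0.0854, 0.171, 0.008, 0.02, -0.142], [0.0854, 0.171, 0.008, 0.08, -0.142], [0.0854, 0.171, 0.008, 0.13, -0.142], [0.0854, 0.171, 0.008, 0.1505, -0.142], [0.0854, 0.171, 0.008, 0.1505, -0.142], [0.0854, 0.171, 0.008, 0.1505, -0.142], [0.0854, 0.171, 0.008, 0.1505, -0.142]]]}}

```text
clock: 20.55
tcp_pos: [0.4488, 0.0092, 0.0038]
tcp_rot: [3.14, -0.0, 1.734]
force: [-0.6, -0.3, -0.5]
gripper_width: 0.0856
gripper_force: 0.0
```

```bash
python3 - <<'E'
from h import *
o=observe(); print(o['tcp_pos'],o['tcp_rot'],o['clock'],o['force'])
crops('k1.png',[('scene',280,190,120,100,3),('top',372,205,110,65,5)])
E
```

```text
[0.4487599  0.00919913 0.00380978] [ 3.14002493e+00 -1.45841047e-04  1.73427923e+00] 20.55 [-0.61371881 -0.28278688 -0.49408117]
```

View pics/k1.png

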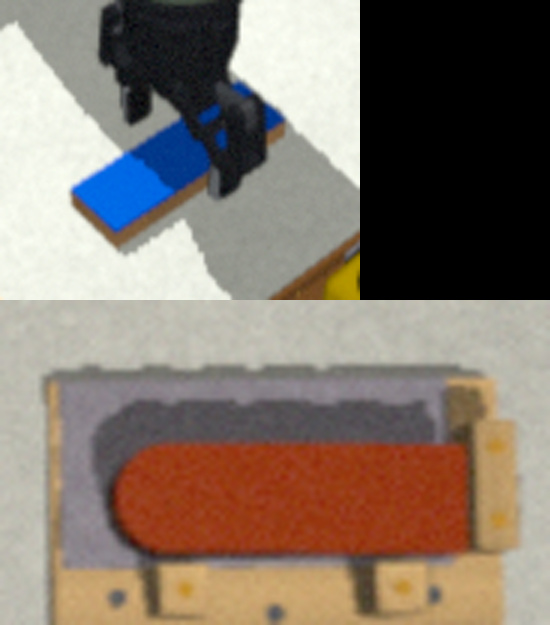

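The fingers straddle the caul (200,160). The cherry lies straight on the stack in the lower crop at (292,498). Gripping the caul.

{"method": "jog_arm", "body": {"steps": [[[0.03, 0, 0, 0, 0], [0.03, 0, 0, 0, 0], [0.03, 0, 0, 0, 0], [0.03, 0, 0, 0, 0], [0.03, 0, 0, 0, 0], [0.03, 0, 0, -0.05, 0], [0.03, 0, 0, -0.11, 0], [0.03, 0, 0, -0.13, 0], [0.03, 0, 0, -0.13, 0]]]}}

```text
clock: 21.78
tcp_pos: [0.4487, 0.009, 0.1338]
tcp_rot: [3.139, 0.0, 1.734]
force: [0.5, -0.9, -1.7]
gripper_width: 0.0489
gripper_force: 43.8
```

{"method": "jog_arm", "body": {"steps": [[[0.03, -0.267, -0.046, 0, 0.142], [0.03, -0.267, -0.046, 0, 0.142], [0.03, -0.267, -0.046, 0, 0.142], [0.03, -0.267, -0.046, 0, 0.142], [0.03, -0.267, -0.046, 0, 0.142], [0.03, -0.267, -0.046, 0, 0.142], [0.03, -0.267, -0.046, 0, 0.142], [0.03, -0.267, -0.046, 0, 0.142], [0.03, -0.267, -0.046, 0, 0.142]]]}}

```text
clock: 22.9
tcp_pos: [0.4466, -0.261, 0.1328]
tcp_rot: [-3.141, -0.0, 1.594]
force: [0.2, -0.3, -0.9]
gripper_width: 0.049
gripper_force: 43.8
```

```bash
python3 - <<'E'
from h import *
crops('k2.png',[('scene',130,180,180,180,3)])
o=observe(); print(o['tcp_pos'],o['tcp_rot'],o['clock'],o['force'],o['gripper_width'],o['gripper_force'])
E
```

```text
[ 0.44660354 -0.26115066  0.13279629] [-3.14153932e+00 -6.22112716e-05  1.59362337e+00] 22.95 [-0.17962578  0.16105234 -1.7672664 ] 0.049034367007480845 43.75765487551689
```

View pics/k2.png

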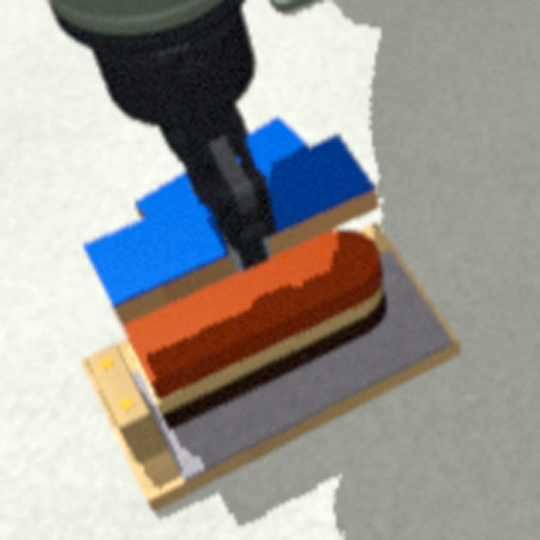

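The stack is neat: dark, pale, red layers at (270,340). The caul is held level above it, blue up. Lowering and releasing.

{"method": "jog_arm", "body": {"steps": [[[0.03, 0, 0, 0.035, 0], [0.03, 0, 0, 0.053, 0], [0.03, 0, 0, 0.0585, 0], [0.03, 0, 0, 0.0585, 0], [0.03, 0, 0, 0.0585, 0]]]}}

```text
clock: 23.58
tcp_pos: [0.4467, -0.2617, 0.075]
tcp_rot: [3.141, 0.0, 1.593]
force: [0.3, 0.3, -1.3]
gripper_width: 0.0489
gripper_force: 43.7
```

{"method": "jog_arm", "body": {"steps": [[[0.055, 0, 0, 0, 0], [0.065, 0, 0, 0, 0], [0.075, 0, 0, 0, 0], [0.075, 0, 0, -0.04, 0], [0.08, 0, 0, -0.09, 0], [0.0854, 0.06, 0, -0.1, 0], [0.0854, 0.12, 0, -0.1, 0], [0.0854, 0.18, 0, -0.1, 0], [0.0854, 0.24, 0, -0.1, 0], [0.0854, 0.24, 0, -0.1, 0]]]}}

```text
clock: 24.82
tcp_pos: [0.4412, -0.0173, 0.1747]
tcp_rot: [3.141, -0.001, 1.6]
force: [0.6, -1.0, 0.3]
gripper_width: 0.0852
gripper_force: 0.0
```

```bash
python3 - <<'E'
from h import *
s=snap('top'); hsv=cv2.cvtColor(s['image'],cv2.COLOR_RGB2HSV)
m=cv2.inRange(hsv,(100,120,40),(130,255,255)); r=np.zeros_like(m); r[200:290,375:485]=m[200:290,375:485]
k=max(cv2.findContours(r,cv2.RETR_EXTERNAL,cv2.CHAIN_APPROX_NONE)[0],key=cv2.contourArea)[:,0,:]
P=np.array([ray(s,a,b,.09)[:2]*1000 for a,b in k],dtype=np.float32); R=cv2.minAreaRect(P); print(R)
print(observe()['tcp_pos'],observe()['clock'])
crops('f.png',[('scene',130,180,180,150,3)])
E
```

```text
((446.8482666015625, -260.5657043457031), (49.600120544433594, 157.47311401367188), 1.2028151750564575)
[ 0.44120664 -0.0200458   0.17448826] 24.875
```

View pics/f.png

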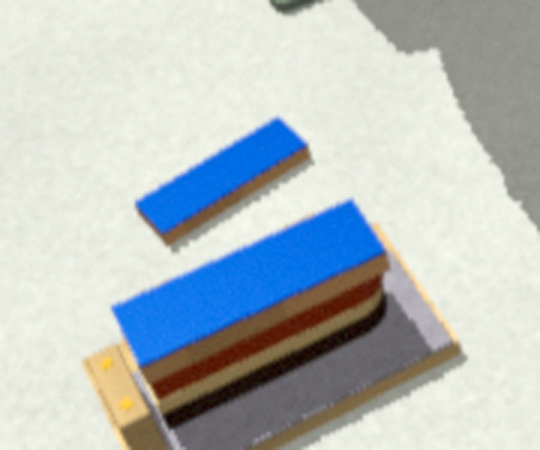

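The picture shows the full stack, blue on top at (250,280), aligned and released. The caul's centre measures (447,-261) mm, on target. Handing in.

```bash
python3 -c "
from bench import job
print(job.hand_in())"
```

```text
the job is handed in; nothing more can be done
None
```

The leg is dry-laid in the jig and handed in: walnut, maple, cherry and the caul blue side up, square ends to the heel stop; by the camera the maple and caul centres are within about 1 mm of target, and the tray was never touched (the hand-in returned no verdict).

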